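# Key in a green tint at the toner dosing bank

## Robot

A 6-joint arm with a two-finger parallel gripper is mounted at the origin on a cart in front of the work surface, level with it; the furniture and walls round the work are solid. World frame = base frame: x ahead of the robot, y to its left, z up, the work surface at z = 0. Lengths are in m, angles in rad, forces in N, time in s.
With the tool pointing down it reaches from about 0.25 to 0.775 m from the base axis. Payload 4 kg.
Tool frame: the origin (TCP) lies on the centre line of the jaws, within the pads' length; the fingertips stand 22 mm ahead of it and the grasp point (between the pads) lies 3 mm ahead of it; z points along the fingers, y is the direction in which the jaws open and shut (so a half turn about z gives the same grasp; the last joint's range is limited). The gripper opens to 94 mm and grips with 3 to 60 N. Pads are 16 mm wide; open, the fingers measure 119 mm over their backs; the gripper's body (75 mm by 177 mm) begins 78 mm behind the grasp point.
Start: joints at [1.187, 0.087, 1.371, -0, 1.684, -0.103], TCP at [0.152, 0.528, 0.228] pointing down, gripper open.
Joint ranges: [-3.1, 3.1], [-0.76, 2.03], [0.27, 2.55], [-1.08, 4.22], [0.17, 2.65], [-2.57, 2.57]. Speed limits (rad/s): [2.79, 2.79, 3.14, 3.14, 3.14, 3.14].

## Interface

Orientations are given as [roll, pitch, yaw] about the fixed x, y, z axes, in that order (R = Rz(yaw) Ry(pitch) Rx(roll)).
In Python, from bench import robot gives the robot as it stands. The module is installed in compiled form; this text tells all that it offers.
- The arm moves only by the shell command python3 -m inch 'ROWS'. ROWS is JSON, a list of rows, each an object with "linear": the shift along the world's x, y, z scaled (see below), a list of three; "twist": the turn about the world's z scaled (see below); "gripper": the opening, from 0 (shut) to 1 (fully open). In form: [{"linear": [x, y, z], "twist": twist, "gripper": gripper}, ...]. A call has 1 to 10 rows; each row is the pose to reach, as a shift and turn from the pose commanded when the call began; what a row does not reach only later rows make up. The controller multiplies each number of a shift by 0.1 m and each number of a turn by 60 degrees. A row lasts 1/12 s, in which the tool goes at most 41.7 mm and 7.16 degrees, less where a joint would pass 70% of its speed; a pose out of reach is approached as far as the arm can. A call with a number of a shift or a turn outside -1 to 1 is refused whole. A call with a gripper value outside its range is refused whole. The fingers move at their own pace and stop on an object; the grip force is fixed at half the most. Time passes only in rows, so rows that repeat a pose let the fingers close. It gives the time, the measured TCP pose, the force and the opening at its end, in the units of the state.
- robot.get_obs(): the state, without advancing time (a new reading comes with each control period).
- robot.snapshot(name): name is "scene" or "top" or "wrist"; returns a dict with "image" (480x640x3 uint8, red, green, blue), "depth" (480x640 float32, m along the optical axis (not along the pixel's ray), 0 where there is no reading), "mtx" (3x3 intrinsics, pixels), "k1" (the pictures are not rectified: a ray, as slopes to the right and down, at radius r is drawn at 1 + k1 r^2 times it, then the intrinsics apply), "rvec" (rotation vector, rad) and "tvec" (3), from world to camera coordinates, as OpenCV has them; the wrist camera has in their place "hand_eye" (4x4, takes a point from camera to tool coordinates, whose origin is the TCP and whose axes are the flange's). Camera axes: x right, y down, z forward; pixel columns grow to the right and rows downward; lengths in m; the calibration is good to about 2 mm. A picture is of the moment at which its call begins: read the wrist's pose just before it.
- robot.close_job(): hands the job in, once; it reports no verdict.
The state is a dict: "time": time; "joint_positions": joint angles; "qvel": joint speeds; "joint_torque": joint torques, N m; "tool_pos": TCP position; "ee_rot": TCP orientation; "wrist_force": force on the tool from outside, world axes, zero at the start; "wrist_torque": the same for the moment, N m; "width": finger opening in m.
Only numpy, scipy, OpenCV 4.12 (cv2) and the standard library are available. Lean on these libraries where they do the work, as an engineer would, in place of code of your own. Each camera call takes 0.05 s, during which the arm holds its last target.

## Task

Set the toner dosing bank for a green tint, pressing with the closed fingertips only: switch the bank on by pushing down the near, orange half of its rocker, then press the yellow key fully down, and after that the blue key fully down; pressed keys stay down. Leave the red and green keys up, and do not lift or shift the toner bottles, the tape roll or the pint tin.

Things in the scene. Friction and masses are not known exactly. Their poses are not given: they have to be found in the camera images.
- bank: dosing bank, fixed: base plate 126 x 352 x 10 mm with four dosers in a row along its y axis and, at its +y (left) end, a grey housing with the rocker. Origin: on the worktop, under the middle of the plate's length, 70 mm behind its front edge. x points away from the robot (turned by at most 0.1 rad), z up. The bottles in it reach at most 140 mm above the worktop.
- rocker (a joint): power rocker on top of the switch housing, a V-shaped paddle 60 mm long (along the bank's x) and 30 mm wide, hinged across its middle, about 92 mm above the worktop. 0 = off (near, orange half with a white bar standing up, far black half level); 0.35 rad = fully on (near orange half level, 95 to 96 mm above the worktop). Pushed down on the near half with about 3 N it turns, and stays where it is left.
- rocker_on_end (a point): point on the top face of the rocker's near (orange, white-barred) half, 19 mm from the hinge: the place to push down. It starts about 102 mm above the worktop and sinks about 7 mm to the fully-on stop. The point moves with the rocker.
- key_red (a joint): red dosing key, 0 = up, 0.008 m = fully down (end stop). It needs about 4 N, has no return spring and stays where it is left (latched); it reads and moves straight down only.
- key_red_top (a point): centre of the flat top of the red dosing key, a round cap 31 mm across on a black block, 102 mm above the worktop when up, 94 mm when fully down. It stands on the near side of its doser, 58 mm in front of its bottle's axis; neighbouring keys are 66 mm apart. Which of the four places the colour has differs from start to start.
- key_yellow (a joint): yellow dosing key, 0 = up, 0.008 m = fully down (end stop). It needs about 4 N, has no return spring and stays where it is left (latched); it reads and moves straight down only.
- key_yellow_top (a point): centre of the flat top of the yellow dosing key, a round cap 31 mm across on a black block, 102 mm above the worktop when up, 94 mm when fully down. It stands on the near side of its doser, 58 mm in front of its bottle's axis; neighbouring keys are 66 mm apart. Which of the four places the colour has differs from start to start.
- key_blue (a joint): blue dosing key, 0 = up, 0.008 m = fully down (end stop). It needs about 4 N, has no return spring and stays where it is left (latched); it reads and moves straight down only.
- key_blue_top (a point): centre of the flat top of the blue dosing key, a round cap 31 mm across on a black block, 102 mm above the worktop when up, 94 mm when fully down. It stands on the near side of its doser, 58 mm in front of its bottle's axis; neighbouring keys are 66 mm apart. Which of the four places the colour has differs from start to start.
- key_green (a joint): green dosing key, 0 = up, 0.008 m = fully down (end stop). It needs about 4 N, has no return spring and stays where it is left (latched); it reads and moves straight down only.
- key_green_top (a point): centre of the flat top of the green dosing key, a round cap 31 mm across on a black block, 102 mm above the worktop when up, 94 mm when fully down. It stands on the near side of its doser, 58 mm in front of its bottle's axis; neighbouring keys are 66 mm apart. Which of the four places the colour has differs from start to start.
- bottle_red: dark red toner bottle with black cap, 42 mm across, 106 to 118 mm tall, standing loose in the 16 mm deep cup behind the red key, its floor 20 mm above the worktop. Origin: centre of its underside. Not to be moved.
- bottle_yellow: yellow toner bottle with black cap, 42 mm across, 106 to 118 mm tall, standing loose in the 16 mm deep cup behind the yellow key, its floor 20 mm above the worktop. Origin: centre of its underside. Not to be moved.
- bottle_blue: dark blue toner bottle with black cap, 42 mm across, 106 to 118 mm tall, standing loose in the 16 mm deep cup behind the blue key, its floor 20 mm above the worktop. Origin: centre of its underside. Not to be moved.
- bottle_green: grey-green toner bottle with black cap, 42 mm across, 106 to 118 mm tall, standing loose in the 16 mm deep cup behind the green key, its floor 20 mm above the worktop. Origin: centre of its underside. Not to be moved.
- tape: roll of blue masking tape, 104 mm across, 25 mm high, lying loose to the right of the bank; a bystander. Origin: centre of its underside.
- pint: grey pint paint tin, 91 mm across, 98 mm tall, standing loose to the right of the bank; a bystander. Origin: centre of its underside.
- mix_can: big cream-coloured paint can, fixed, 232 x 313 mm and 364 mm tall, standing at the left front of the worktop (on the far side of the gripper's starting place or close beside it): rise above it before crossing to the bank. Origin: centre of its underside. The paint scale behind it, also fixed, is about 400 mm tall.

How it is judged:
By the outcome, as a careful person would: the job done as asked, in the order asked, and still so for the second after the job is handed in, with the robot touching nothing.
It also fails if it takes over 48 s, if anything falls off the work surface, if the arm or the gripper's body presses on something with over 40 N, if the wrist force passes 120 N, or if a joint passes its speed limit or range.

## Working session

There is one attempt and no reset: what is moved stays moved. The work goes in short steps, Python scripts to look and compute and a shell command to move; the robot and the scene stay as the last step left them, time stands still between calls to the robot, and variables do not carry over. Pictures are saved under pics/ and viewed, and the job is handed in when it is done.

```bash
mkdir -p pics; cat > h.py <<'E'
import numpy as np, cv2
from bench import robot
def snap(n,f):
    s=robot.snapshot(n); cv2.imwrite('pics/'+f+'.png',s['image'][:,:,::-1]); np.savez('pics/'+f+'.npz',**s); return s
E
python3 - <<'E'
from h import *
o=robot.get_obs(); print(o)
for n in('scene','top'):
    s=snap(n,n+'0'); print(n,s['mtx'],s['k1'],s['rvec'],s['tvec'])
E
```

```text
{'time': 0.0, 'joint_positions': array([ 1.18684835e+00,  8.79370849e-02,  1.37221119e+00,  1.52923650e-05,
        1.68359000e+00, -1.03103641e-01]), 'qvel': array([-3.17125286e-04, -9.69688274e-04, -2.66190477e-05, -8.84217449e-04,
        6.35531255e-04, -4.53367160e-04]), 'joint_torque': array([ 1.92591098e-03, -3.40176451e+01, -3.02432513e+01,  7.18710688e-02,
        3.29413265e-02, -1.76400563e-04]), 'tool_pos': array([0.1522604 , 0.52799858, 0.22633576]), 'ee_rot': array([-3.13946000e+00, -2.35947010e-04,  2.86074977e+00]), 'wrist_force': array([-0.01593604,  0.82658702,  0.02131813]), 'wrist_torque': array([ 0.0175684 , -0.0168546 , -0.01342143]), 'width': 0.09390597760522114}
scene [[510.12513756   0.         316.08082478]
 [  0.         510.12513756 240.13599061]
 [  0.           0.           1.        ]] -0.07890171098266434 [ 0.70589442 -2.56253974  1.22158234] [0.5131201  0.20149583 1.31580606]
top [[560.09939938   0.         317.86498095]
 [  0.         560.09939938 232.93770899]
 [  0.           0.           1.        ]] -0.05028841282964566 [ 1.8422866  -2.22184443  0.39616215] [0.18433334 0.49755601 1.51172494]
```

View pics/scene0.png

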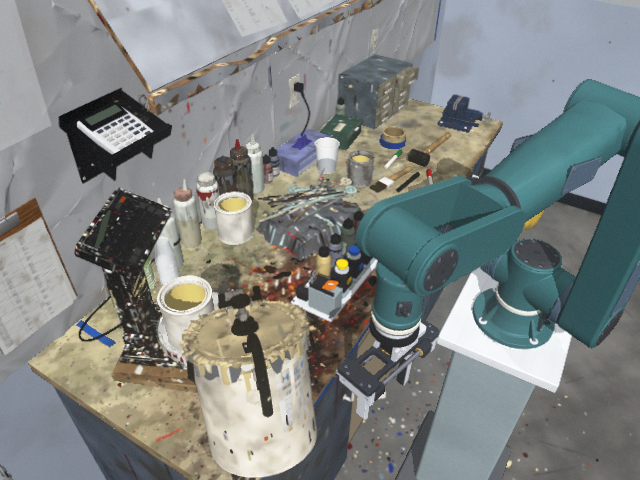

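View pics/top0.png

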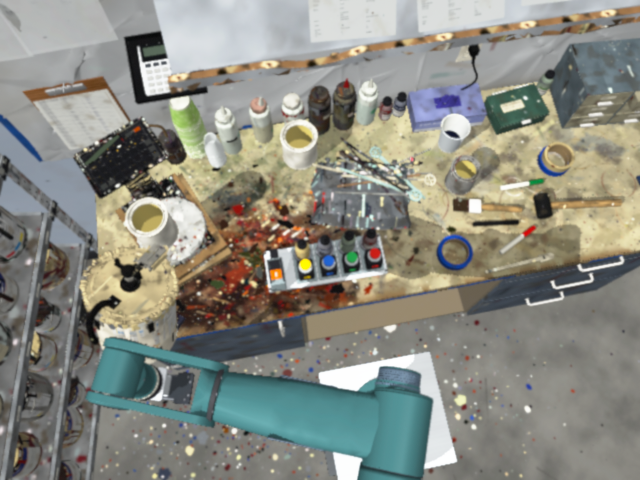

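The top view shows the bank with the orange rocker half at about (277,273), followed by the yellow key (306,265), blue (328,262), green (351,258) and red (374,254). The gripper starts at the left front, beside the can. Next I'll measure these positions.

```bash
cat >> h.py <<'E'
def ray(s,uv,R=None,t=None):
    K=s['mtx'];k=float(s['k1']);uv=np.atleast_2d(np.float64(uv))
    p=cv2.undistortPoints(uv.reshape(-1,1,2),K,np.array([k,0,0,0,0.])).reshape(-1,2)
    d=np.c_[p,np.ones(len(p))]
    if R is None:
        Rw=cv2.Rodrigues(s['rvec'])[0]; return -Rw.T@s['tvec'].ravel(), d@Rw
    return t, d@R.T
def onz(s,uv,z,R=None,t=None):
    c,d=ray(s,uv,R,t); return c+d*((z-c[2])/d[:,2])[:,None]
H={'orange':(5,17),'yellow':(24,34),'blue':(100,125),'green':(50,85),'red':(172,6)}
def blobs(im,roi,smin=150,vmin=80,amin=20):
    x0,y0,x1,y1=roi
    h=cv2.cvtColor(im[y0:y1,x0:x1],cv2.COLOR_RGB2HSV)
    r={}
    for n,(a,b) in H.items():
        hh=h[...,0]; m=((hh>=a)&(hh<=b)) if a<b else ((hh>=a)|(hh<=b))
        m=(m&(h[...,1]>smin)&(h[...,2]>vmin)).astype(np.uint8)
        N,L,S,C=cv2.connectedComponentsWithStats(m)
        r[n]=[(C[i]+[x0,y0],S[i][4],S[i][:4]+[x0,y0,0,0]) for i in range(1,N) if S[i][4]>=amin]
    return r
E
python3 - <<'E'
from h import *
s=dict(np.load('pics/top0.npz'))
for n,l in blobs(s['image'],(255,225,395,295)).items():
    for c,a,b in l: print(n,c.round(1),a,b, onz(s,c,.102).round(4), s['depth'][int(c[1]),int(c[0])])
im=s['image'][220:300,250:400,::-1]; cv2.imwrite('pics/crop0.png',cv2.resize(im,None,fx=5,fy=5,interpolation=cv2.INTER_CUBIC))
c,d=ray(s,[[0,0]]);print(c)
for uv in [(135,275),(80,280)]: print(onz(s,uv,.364))
E
```

```text
orange [296.2 227.7] 28 [293 226   8   5] [[0.5456 0.1475 0.102 ]] 1.707396
orange [259.9 236.6] 82 [255 230  13  12] [[0.5382 0.2532 0.102 ]] 1.6932428
orange [280.6 240.2] 122 [271 234  22  13] [[0.5167 0.1972 0.102 ]] 1.6913577
orange [275.5 273.2] 102 [270 268  12  12] [[0.4238 0.2269 0.102 ]] 1.5473993
orange [265.7 290.1] 34 [263 285   7  10] [[0.3812 0.2607 0.102 ]] 1.6359464
orange [322.8 289.8] 53 [311 286  24   9] [[0.353  0.1072 0.102 ]] 1.63214
orange [367.9 289. ] 35 [365 285   7   9] [[ 0.3324 -0.0143  0.102 ]] 1.6335946
orange [292.3 292. ] 54 [281 289  21   6] [[0.3625 0.1901 0.102 ]] 1.6318421
yellow [304.9 263.6] 95 [300 259  11  11] [[0.4358 0.142  0.102 ]] 1.5528566
blue [328.4 260. ] 88 [324 255  10  11] [[0.4342 0.0759 0.102 ]] 1.5574086
green [351.7 256.5] 72 [348 252   9  10] [[0.4321 0.0099 0.102 ]] 1.5677656
red [259.2 235.1] 52 [255 231  11  10] [[0.543  0.2545 0.102 ]] 1.6929286
red [288.2 239.7] 35 [285 235   8   9] [[0.514  0.1759 0.102 ]] 1.6827894
red [374.5 252.7] 81 [370 248  10  10] [[ 0.4311 -0.0551  0.102 ]] 1.5737535
red [328.2 287.8] 45 [324 284   9   9] [[0.3559 0.0917 0.102 ]] 1.638066
[-0.02507032  0.18770979  1.59090841]
[[0.39970578 0.53712319 0.364     ]]
[[0.41107195 0.66350771 0.364     ]]
```

View pics/crop0.png

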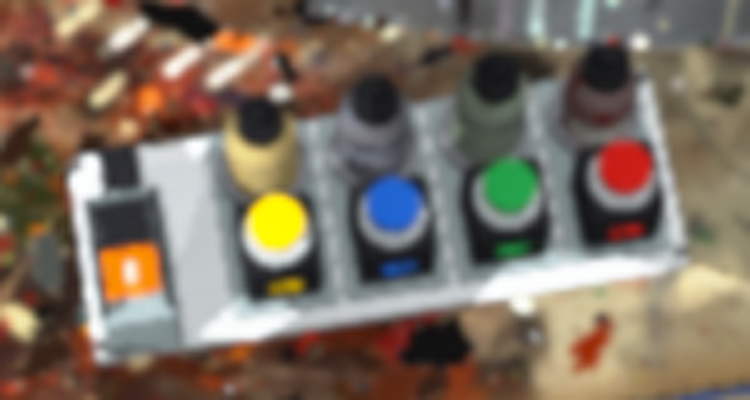

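```bash
python3 -m inch '[{"linear":[0,0,0.4],"twist":0,"gripper":0},{"linear":[0,0,0.8],"twist":0,"gripper":0},{"linear":[0,0,1],"twist":0,"gripper":0},{"linear":[0,0,1],"twist":0,"gripper":0}]'
python3 -m inch '[{"linear":[0,0,0.4],"twist":0,"gripper":0},{"linear":[0,0,0.8],"twist":0.1,"gripper":0},{"linear":[0,0,1],"twist":0.2,"gripper":0},{"linear":[0,0,1],"twist":0.245,"gripper":0},{"linear":[0,0,1],"twist":0.245,"gripper":0}]'
```

```text
time: 0.43
tool_pos: [0.1529, 0.5298, 0.3336]
ee_rot: [3.131, 0.001, 2.861]
wrist_force: [0.1, -0.6, 0.9]
width: 0.0708
time: 0.85
tool_pos: [0.1526, 0.5288, 0.4281]
ee_rot: [3.14, 0.001, 3.118]
wrist_force: [0.3, 0.7, 0.3]
width: 0.0375
```

```bash
python3 -m inch '[{"linear":[0.2,-0.35,0],"twist":0,"gripper":0},{"linear":[0.4,-0.7,0],"twist":0,"gripper":0},{"linear":[0.6,-1,0],"twist":0,"gripper":0},{"linear":[0.6,-1,0],"twist":0,"gripper":0}]'
python3 -m inch '[{"linear":[0.3,-0.3,0],"twist":0,"gripper":0},{"linear":[0.6,-0.6,0],"twist":0,"gripper":0},{"linear":[0.9,-0.9,0],"twist":0,"gripper":0},{"linear":[1,-1,0],"twist":0,"gripper":0},{"linear":[1,-1,0],"twist":0,"gripper":0}]'
python3 -m inch '[{"linear":[0.3,-0.3,-0.1],"twist":0,"gripper":0},{"linear":[0.6,-0.6,-0.4],"twist":0,"gripper":0},{"linear":[0.8,-0.9,-0.7],"twist":0,"gripper":0},{"linear":[0.8,-1,-1],"twist":0,"gripper":0},{"linear":[0.8,-1,-1],"twist":0,"gripper":0},{"linear":[0.8,-1,-1],"twist":0,"gripper":0}]'
python3 - <<'E'
from h import *
o=robot.get_obs(); s=snap('wrist','w1'); print(o['tool_pos'],o['ee_rot'],o['width'],s['hand_eye'])
snap('top','top1')
E
```

```text
time: 1.18
tool_pos: [0.2146, 0.4245, 0.4265]
ee_rot: [-3.138, 0.001, 3.11]
wrist_force: [-0.6, 0.1, 1.0]
width: 0.0107
time: 1.6
tool_pos: [0.3144, 0.3266, 0.4251]
ee_rot: [-3.138, -0.003, 3.111]
wrist_force: [0.3, 0.1, -0.5]
width: 0.0005
time: 2.1
tool_pos: [0.3907, 0.2282, 0.3227]
ee_rot: [-3.138, -0.01, 3.116]
wrist_force: [-0.2, 0.2, 0.3]
width: 0.0003
[0.39066658 0.22815292 0.32265145] [-3.13834283 -0.00963108  3.11570496] 0.00030812557538089904 [[ 7.17439011e-04 -9.66447831e-01 -2.56861977e-01  7.58269497e-02]
 [ 9.99999238e-01  9.51410083e-04 -7.86608235e-04  5.02616561e-04]
 [ 1.00459690e-03 -2.56861217e-01  9.66447777e-01 -1.56321659e-01]
 [ 0.00000000e+00  0.00000000e+00  0.00000000e+00  1.00000000e+00]]
```

View pics/w1.png

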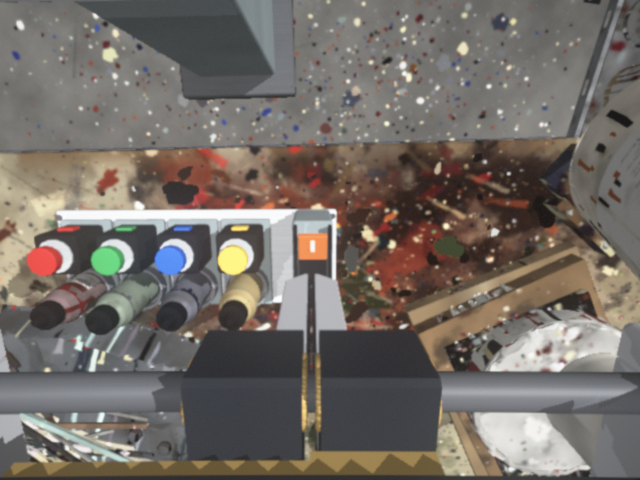

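The wrist view shows the closed fingers coming in at (312,280), the orange rocker half at (312,246), yellow at (233,260), blue (171,257), green (107,258) and red (44,260).

```bash
cat >> h.py <<'E'
from scipy.spatial.transform import Rotation as Ro
def wpose(s,pos,rpy):
    T=np.eye(4);T[:3,:3]=Ro.from_euler('xyz',rpy).as_matrix();T[:3,3]=pos
    T=T@s['hand_eye']; return T[:3,:3],T[:3,3]
E
python3 - <<'E'
from h import *
s=dict(np.load('pics/w1.npz')); R,t=wpose(s,[0.39066658,0.22815292,0.32265145],[-3.13834283,-0.00963108,3.11570496])
for n,l in blobs(s['image'],(20,228,335,300),amin=60).items():
    for c,a,b in l: print(n,c.round(1),a,b, onz(s,c,.102,R,t).round(4))
print('orange edges', onz(s,[(312,234.5),(312,260)],.105,R,t).round(4))
s=dict(np.load('pics/top1.npz'))
for n,l in blobs(s['image'],(255,225,395,295),amin=60).items():
    for c,a,b in l: print('top',n,c.round(1),a,b, onz(s,c,.102).round(4))
s=dict(np.load('pics/w1.npz'));im=s['image'][200:320,200:380,::-1]; cv2.imwrite('pics/crop1.png',cv2.resize(im,None,fx=4,fy=4,interpolation=cv2.INTER_CUBIC))
E
```

```text
orange [312.6 246.4] 569 [299 234  28  26] [[0.4198 0.2287 0.102 ]]
blue [169.6 260. ] 640 [155 247  30  28] [[0.4308 0.0796 0.102 ]]
red [ 43.6 260.6] 739 [ 27 247  34  29] [[ 0.4283 -0.0503  0.102 ]]
orange edges [[0.4064 0.2284 0.105 ]
 [0.4335 0.2277 0.105 ]]
top yellow [304.7 263.2] 86 [300 259  11  10] [[0.4371 0.1423 0.102 ]]
top green [351.8 256.2] 77 [348 252   9  10] [[0.4329 0.0095 0.102 ]]
top red [374.6 252.4] 90 [370 248  11  10] [[ 0.4318 -0.0556  0.102 ]]
```

View pics/crop1.png

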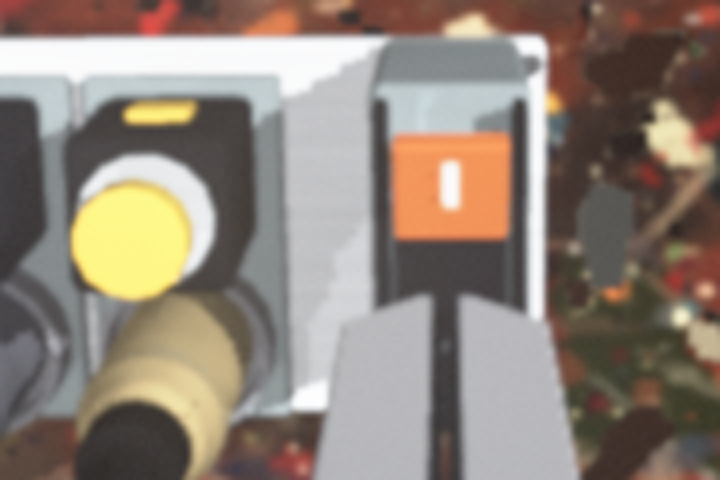

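```bash
python3 -m inch '[{"linear":[0.23,0,-0.3],"twist":0,"gripper":0},{"linear":[0.23,0,-0.6],"twist":0,"gripper":0},{"linear":[0.23,0,-0.9],"twist":0,"gripper":0},{"linear":[0.23,0,-1],"twist":0,"gripper":0},{"linear":[0.23,0,-1],"twist":0,"gripper":0}]'
python3 -m inch '[{"linear":[0,0,-0.3],"twist":0,"gripper":0},{"linear":[0,0,-0.6],"twist":0,"gripper":0},{"linear":[0,0,-0.8],"twist":0,"gripper":0},{"linear":[0,0,-0.8],"twist":0,"gripper":0},{"linear":[0,0,-0.8],"twist":0,"gripper":0}]'
python3 - <<'E'
from h import *
o=robot.get_obs(); s=snap('wrist','w2'); print(o['tool_pos'],o['ee_rot'],o['wrist_force'])
R,t=wpose(s,o['tool_pos'],o['ee_rot'])
for n,l in blobs(s['image'],(0,100,400,420),amin=100).items():
    for c,a,b in l: print(n,c.round(1),a,b, onz(s,c,.102,R,t).round(4))
# project tip centre
T=np.eye(4);p=np.linalg.inv(s['hand_eye'])@np.array([0,0,.022,1]);print(cv2.projectPoints(p[:3].reshape(1,1,3),np.zeros(3),np.zeros(3),s['mtx'],np.array([float(s['k1']),0,0,0]))[0])
E
```

```text
time: 2.62
tool_pos: [0.4149, 0.2298, 0.2274]
ee_rot: [3.142, -0.001, 3.119]
wrist_force: [-0.3, 0.2, -0.5]
width: 0.0003
time: 3.03
tool_pos: [0.4165, 0.2296, 0.1501]
ee_rot: [3.14, 0.003, 3.118]
wrist_force: [0.0, -0.7, -0.4]
width: 0.0003
[0.41645138 0.22961242 0.15010191] [3.14001716e+00 2.97961753e-03 3.11827949e+00] [ 0.02551044 -0.69244703 -0.43844055]
orange [136.4 152.6] 130 [125 146  23  15] [[0.3458 0.1405 0.102 ]]
blue [ 55.1 303.3] 2448 [ 24 278  63  52] [[0.4297 0.0818 0.102 ]]
red [280.8 115.7] 186 [271 111  21  12] [[0.329  0.2166 0.102 ]]
red [146.8 126.3] 415 [125 114  44  32] [[0.3328 0.1477 0.102 ]]
red [305.9 154.4] 103 [300 147  13  14] [[0.3486 0.229  0.102 ]]
red [312.8 169.4] 167 [304 163  18  14] [[0.3564 0.2324 0.102 ]]
[[[310.13941214 294.3257371 ]]]
```

View pics/w2.png

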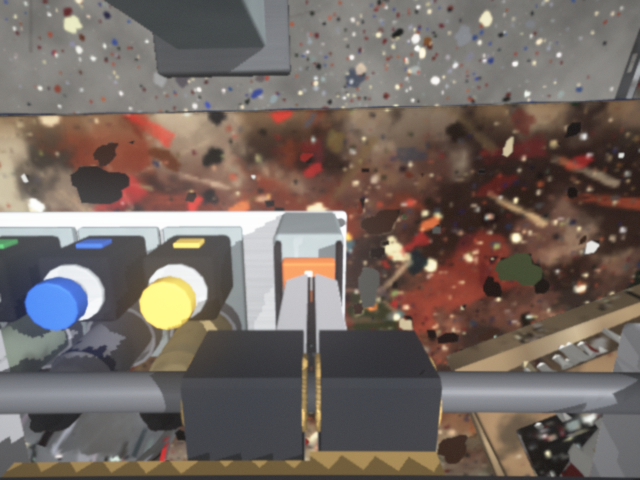

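```bash
python3 - <<'E'
from h import *
s=dict(np.load('pics/w2.npz')); R,t=wpose(s,[0.41645138,0.22961242,0.15010191],[3.14001716,0.00297961753,3.11827949])
print(onz(s,[(283,260),(336,260),(283,259),(336,259)],.107,R,t).round(4))
for (x,y) in [(168,302),(55,303)]: print(onz(s,(x,y),.102,R,t).round(4))
im=s['image'][200:360,0:360,::-1]; cv2.imwrite('pics/crop2.png',cv2.resize(im,None,fx=2.2,fy=2.2,interpolation=cv2.INTER_CUBIC))
h=cv2.cvtColor(s['image'],cv2.COLOR_RGB2HSV); 
for n,(a,b) in dict(y=(22,36)).items():
    m=((h[...,0]>=a)&(h[...,0]<=b)&(h[...,1]>120)&(h[...,2]>200)).astype(np.uint8); m[:270]=0;m[335:]=0
    N,L,S,C=cv2.connectedComponentsWithStats(m)
    for i in range(1,N):
        if S[i][4]>200: print(n,C[i],S[i],onz(s,C[i],.102,R,t).round(4))
E
```

```text
[[0.4049 0.2149 0.107 ]
 [0.4055 0.2441 0.107 ]
 [0.4043 0.215  0.107 ]
 [0.4049 0.2441 0.107 ]]
[[0.4305 0.1467 0.102 ]]
[[0.4295 0.0818 0.102 ]]
y [174.84431138 297.83632735] [140 277  55  53 501] [[0.428 0.151 0.102]]
```

View pics/crop2.png

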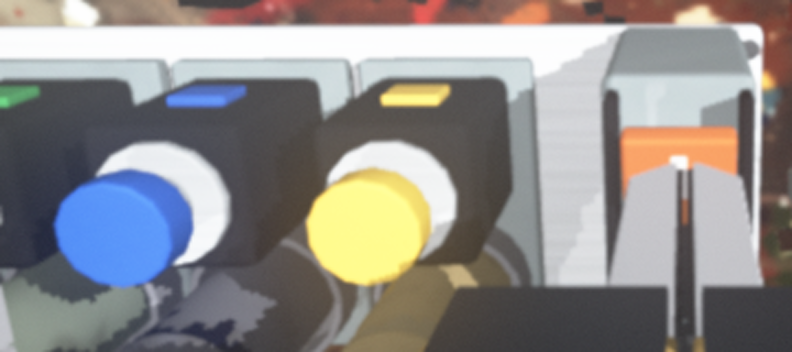

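```bash
python3 -m inch '[{"linear":[0,0,-0.1],"twist":0,"gripper":0},{"linear":[0,0,-0.18],"twist":0,"gripper":0},{"linear":[0,0,-0.24],"twist":0,"gripper":0},{"linear":[0,0,-0.29],"twist":0,"gripper":0},{"linear":[0,0,-0.32],"twist":0,"gripper":0},{"linear":[0,0,-0.32],"twist":0,"gripper":0}]'
```

```text
time: 3.58
tool_pos: [0.4147, 0.2289, 0.1175]
ee_rot: [3.141, -0.001, 3.118]
wrist_force: [-6.5, 0.1, 12.5]
width: 0.0004
```

```bash
python3 -m inch '[{"linear":[0,0,-0.02],"twist":0,"gripper":0},{"linear":[0,0,-0.03],"twist":0,"gripper":0},{"linear":[0,0,-0.03],"twist":0,"gripper":0}]'
python3 -c "
from h import *
print(robot.get_obs()['wrist_force'],robot.get_obs()['tool_pos'])"
```

```text
time: 3.83
tool_pos: [0.4147, 0.2289, 0.1172]
ee_rot: [3.14, -0.0, 3.118]
wrist_force: [-11.9, -2.3, 23.6]
width: 0.0004
[-11.94519859  -2.32341259  23.61002482] [0.41471602 0.22892289 0.11724787]
```

```bash
python3 -m inch '[{"linear":[0,0,0.15],"twist":0,"gripper":0},{"linear":[0,0,0.4],"twist":0,"gripper":0},{"linear":[-0.2,0,0.8],"twist":0,"gripper":0},{"linear":[-0.4,0,0.8],"twist":0,"gripper":0},{"linear":[-0.4,0,0.8],"twist":0,"gripper":0},{"linear":[-0.4,0,0.8],"twist":0,"gripper":0}]'
python3 - <<'E'
from h import *
o=robot.get_obs(); s=snap('wrist','w3'); print(o['tool_pos'],o['ee_rot'],o['wrist_force'])
R,t=wpose(s,o['tool_pos'],o['ee_rot'])
im=s['image'][180:340,0:360,::-1]; cv2.imwrite('pics/crop3.png',cv2.resize(im,None,fx=2.2,fy=2.2,interpolation=cv2.INTER_CUBIC))
d=s['depth']
h=cv2.cvtColor(s['image'],cv2.COLOR_RGB2HSV); np.save('pics/w3p',np.r_[o['tool_pos'],o['ee_rot']])
for n,l in blobs(s['image'],(0,180,400,330),amin=100).items():
    for c,a,b in l:
        q,e=ray(s,c,R,t); print(n,c.round(1),a,b, onz(s,c,.102,R,t).round(4),'depthpt',(q+e*d[int(c[1]),int(c[0])]).round(4))
E
```

```text
time: 4.33
tool_pos: [0.3756, 0.2285, 0.1926]
ee_rot: [3.141, 0.002, 3.118]
wrist_force: [-0.1, -0.3, -0.3]
width: 0.0006
[0.37560211 0.22845107 0.19259256] [3.14125007e+00 2.05644869e-03 3.11787353e+00] [-0.08734979 -0.33597299 -0.32052954]
blue [106.9 321.3] 721 [ 82 310  48  20] [[0.4221 0.0828 0.102 ]] depthpt [[0.4223 0.0826 0.1016]]
red [315.1 210.3] 106 [308 205  15  11] [[0.3455 0.2322 0.102 ]] depthpt [[ 0.3646  0.2329 -0.0008]]
```

View pics/crop3.png

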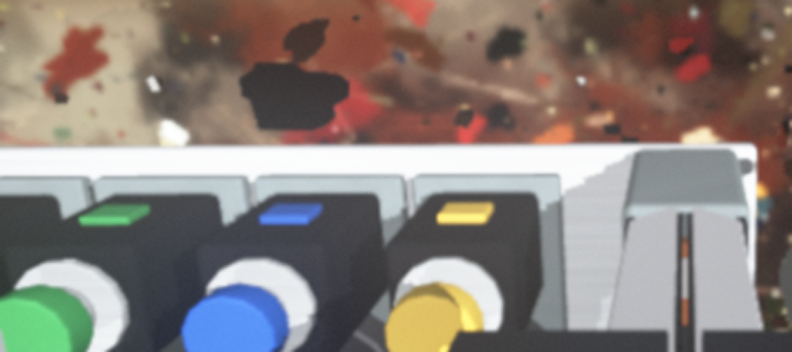

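The rocker is hidden behind the fingers here. I'll check it on the way to the yellow key.

```bash
python3 -m inch '[{"linear":[0.15,-0.2,0],"twist":0,"gripper":0},{"linear":[0.35,-0.5,0],"twist":0,"gripper":0},{"linear":[0.56,-0.83,-0.1],"twist":0,"gripper":0},{"linear":[0.56,-0.83,-0.3],"twist":0,"gripper":0},{"linear":[0.56,-0.83,-0.3],"twist":0,"gripper":0},{"linear":[0.56,-0.83,-0.3],"twist":0,"gripper":0}]'
python3 - <<'E'
from h import *
o=robot.get_obs(); s=snap('wrist','w4'); print(o['tool_pos'],o['ee_rot'],o['wrist_force'])
R,t=wpose(s,o['tool_pos'],o['ee_rot'])
d=s['depth']
for n,l in blobs(s['image'],(0,180,640,330),amin=150).items():
    for c,a,b in l:
        q,e=ray(s,c,R,t); print(n,c.round(1),a,b, onz(s,c,.102,R,t).round(4),'depthpt',(q+e*d[int(c[1]),int(c[0])]).round(4))
s=snap('top','top4')
for n,l in blobs(s['image'],(255,225,395,295),amin=60).items():
    for c,a,b in l: print('top',n,c.round(1),a,b, onz(s,c,.102).round(4))
E
```

```text
time: 4.88
tool_pos: [0.4305, 0.1447, 0.1598]
ee_rot: [-3.141, -0.006, 3.116]
wrist_force: [0.7, 0.3, 1.0]
width: 0.0006
[0.43050669 0.14474729 0.15979695] [-3.14053866 -0.00594859  3.11592804] [0.68524897 0.27101457 1.0331139 ]
orange [528.8 203.3] 183 [520 197  20  15] [[0.3929 0.2693 0.102 ]] depthpt [[ 0.4109  0.328  -0.0013]]
orange [447.5 246.9] 2144 [421 222  54  49] [[0.4175 0.2253 0.102 ]] depthpt [[0.4193 0.2276 0.0957]]
orange [533.9 278.9] 2187 [496 245  85  77] [[0.4385 0.2777 0.102 ]] depthpt [[ 4.780e-01  3.398e-01 -3.000e-04]]
blue [201.3 273.5] 1985 [176 249  51  50] [[0.4304 0.0796 0.102 ]] depthpt [[0.4303 0.0797 0.1025]]
red [516.4 220.8] 244 [503 211  25  20] [[0.4028 0.2635 0.102 ]] depthpt [[0.425  0.3182 0.0011]]
red [552.2 263.1] 4108 [496 211 120 106] [[0.4288 0.2871 0.102 ]] depthpt [[4.635e-01 3.534e-01 3.000e-04]]
red [ 30.6 220.7] 174 [ 12 217  38   8] [[ 0.396  -0.0145  0.102 ]] depthpt [[ 0.4046 -0.0491  0.0562]]
red [  5.9 273.9] 455 [  0 254  16  41] [[ 0.4276 -0.0356  0.102 ]] depthpt [[ 0.4287 -0.0383  0.0988]]
top orange [259.  237.1] 70 [255 231  10  11] [[0.5371 0.2558 0.102 ]]
top orange [291.  292.3] 64 [280 289  21   6] [[0.3623 0.1937 0.102 ]]
top blue [328.4 260.5] 92 [323 256  11  11] [[0.4325 0.0763 0.102 ]]
top red [374.6 252.4] 90 [370 248  11  10] [[ 0.4318 -0.0556  0.102 ]]
```

View pics/w4.png

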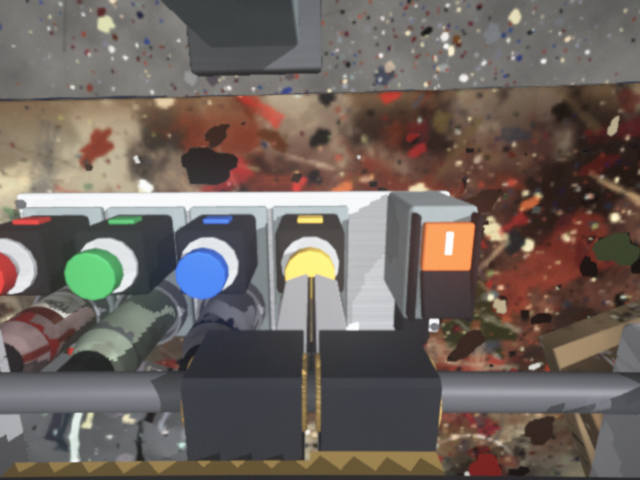

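The fingertips are centred over the yellow key at (311,265). The orange half at (447,247) reads about 95.7 mm high. I'll check that it lies level.

```bash
python3 - <<'E'
from h import *
s=dict(np.load('pics/w4.npz'));R,t=wpose(s,[0.43050669,0.14474729,0.15979695],[-3.14053866,-0.00594859,3.11592804])
def pts(x0,y0,x1,y1):
    u,v=np.meshgrid(np.arange(x0,x1),np.arange(y0,y1)); uv=np.c_[u.ravel(),v.ravel()]
    c,e=ray(s,uv,R,t); d=s['depth'][uv[:,1],uv[:,0]]; return (c+e*d[:,None])[d>0]
for b in [(427,228,468,266),(428,276,466,310)]:
    p=pts(*b); A=np.c_[p[:,:2]-p[:,:2].mean(0),np.ones(len(p))]; print(np.linalg.lstsq(A,p[:,2],rcond=None)[0], p.min(0),p.max(0))
for n,b in dict(blue=(190,262,215,285),yellow=(300,252,322,268)).items(): print(n,np.median(pts(*b),0))
E
```

```text
[-0.00827631 -0.00211813  0.09445632] [0.40751485 0.21481995 0.0918841 ] [0.4317343  0.24100112 0.09714074]
[ 0.35639506 -0.01515168  0.09915838] [0.43719493 0.21565285 0.09425188] [0.4571701  0.23947327 0.1040943 ]
blue [0.43042876 0.07974346 0.10107543]
yellow [0.42360234 0.14478326 0.10094666]
```

The rocker is fully on: the near half is level and the far half is tilted by 0.35. Next I'll press yellow.

```bash
python3 -m inch '[{"linear":[0,0,-0.15],"twist":0,"gripper":0},{"linear":[0,0,-0.28],"twist":0,"gripper":0},{"linear":[0,0,-0.34],"twist":0,"gripper":0},{"linear":[0,0,-0.39],"twist":0,"gripper":0},{"linear":[0,0,-0.43],"twist":0,"gripper":0},{"linear":[0,0,-0.45],"twist":0,"gripper":0},{"linear":[0,0,-0.46],"twist":0,"gripper":0},{"linear":[0,0,-0.46],"twist":0,"gripper":0}]'
```

```text
time: 5.65
tool_pos: [0.4316, 0.146, 0.1171]
ee_rot: [3.141, 0.001, 3.118]
wrist_force: [0.2, 0.8, 2.8]
width: 0.0005
```

```bash
python3 -m inch '[{"linear":[0,0,-0.02],"twist":0,"gripper":0},{"linear":[0,0,-0.03],"twist":0,"gripper":0},{"linear":[0,0,-0.03],"twist":0,"gripper":0}]'
python3 -m inch '[{"linear":[0,0,-0.01],"twist":0,"gripper":0},{"linear":[0,0,-0.01],"twist":0,"gripper":0}]'
```

```text
time: 5.9
tool_pos: [0.4319, 0.1458, 0.1161]
ee_rot: [3.14, 0.002, 3.117]
wrist_force: [-5.9, 0.9, 12.8]
width: 0.0002
time: 6.07
tool_pos: [0.432, 0.1458, 0.1161]
ee_rot: [3.14, 0.002, 3.117]
wrist_force: [-7.5, -0.6, 16.5]
width: 0.0007
```

Yellow is at its stop: the tip is at 94.1 mm and the force rises without motion. I'll lift and cross to blue.

```bash
python3 -m inch '[{"linear":[0,0,0.15],"twist":0,"gripper":0},{"linear":[0,0,0.4],"twist":0,"gripper":0},{"linear":[0,-0.2,0.5],"twist":0,"gripper":0},{"linear":[0,-0.5,0.5],"twist":0,"gripper":0},{"linear":[0,-0.66,0.5],"twist":0,"gripper":0},{"linear":[0,-0.66,0.5],"twist":0,"gripper":0},{"linear":[0,-0.66,0.5],"twist":0,"gripper":0}]'
cat > w.py <<'E'
from h import *
import sys
o=robot.get_obs(); s=snap('wrist',sys.argv[1]); print(o['tool_pos'],o['ee_rot'],o['wrist_force'])
R,t=wpose(s,o['tool_pos'],o['ee_rot'])
H['yellow']=(22,36)
for n,l in blobs(s['image'],(0,180,640,330),amin=400,smin=110).items():
    for c,a,b in l:
        q,e=ray(s,c,R,t)
        x,y=c.astype(int); d=np.median(s['depth'][y-3:y+4,x-3:x+4]); p=(q+e*d)[0]
        if p[2]>.08: print(n,c.round(1),a,b,'depthpt',p.round(4))
E
python3 w.py w5
```

```text
time: 6.65
tool_pos: [0.4318, 0.0788, 0.1624]
ee_rot: [-3.142, 0.001, 3.115]
wrist_force: [-0.6, -0.0, -0.4]
width: -0.0001
[0.43180586 0.0787676  0.16236351] [-3.14157973e+00  8.71131287e-04  3.11507189e+00] [-0.60852251 -0.00483276 -0.39745498]
orange [553.8 239.9] 2526 [524 214  62  51] depthpt [0.4193 0.2266 0.0948]
yellow [414.  262.6] 1806 [389 238  50  49] depthpt [0.4322 0.1434 0.0931]
blue [309.1 261.7] 1457 [284 242  51  50] depthpt [0.4274 0.0781 0.1013]
green [201.9 267.7] 1941 [177 244  51  49] depthpt [0.4296 0.0133 0.1011]
red [ 94.  268.2] 2288 [ 65 243  59  52] depthpt [ 0.4281 -0.0513  0.1012]
```

View pics/w5.png

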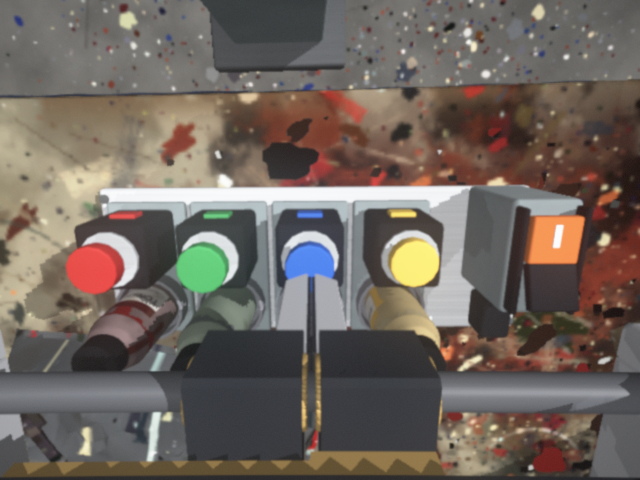

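Yellow at (414,263) reads 8 mm lower than the green and red keys, so it is fully down. The fingertips are over blue at (310,262), so I'll press it.

```bash
python3 -m inch '[{"linear":[0,0,-0.15],"twist":0,"gripper":0},{"linear":[0,0,-0.3],"twist":0,"gripper":0},{"linear":[0,0,-0.36],"twist":0,"gripper":0},{"linear":[0,0,-0.41],"twist":0,"gripper":0},{"linear":[0,0,-0.45],"twist":0,"gripper":0},{"linear":[0,0,-0.48],"twist":0,"gripper":0},{"linear":[0,0,-0.5],"twist":0,"gripper":0},{"linear":[0,0,-0.5],"twist":0,"gripper":0},{"linear":[0,0,-0.5],"twist":0,"gripper":0}]'
```

```text
time: 7.45
tool_pos: [0.431, 0.0801, 0.116]
ee_rot: [3.141, -0.0, 3.118]
wrist_force: [-8.2, 0.3, 16.9]
width: 0.0004
```

Blue is at its stop too: tip at 94.0 mm with 17 N. I'll retreat straight up and check.

```bash
python3 -m inch '[{"linear":[0,0,0.15],"twist":0,"gripper":0},{"linear":[0,0,0.4],"twist":0,"gripper":0},{"linear":[0,0,0.8],"twist":0,"gripper":0},{"linear":[0.2,0,1],"twist":0,"gripper":0},{"linear":[0.5,0,1],"twist":0,"gripper":0},{"linear":[0.5,0,1],"twist":0,"gripper":0},{"linear":[0.5,0,1],"twist":0,"gripper":0}]'
python3 w.py w6; python3 -c "
from h import *
snap('top','top6'); snap('scene','scene6')
a=dict(np.load('pics/top0.npz'))['image'];b=dict(np.load('pics/top6.npz'))['image']
im=np.hstack([a[200:300,245:400],b[200:300,245:400]])[:,:,::-1]
cv2.imwrite('pics/cmp.png',cv2.resize(im,None,fx=2.5,fy=2.5))"
```

```text
time: 8.03
tool_pos: [0.4824, 0.0795, 0.2122]
ee_rot: [-3.142, 0.0, 3.117]
wrist_force: [-0.3, -0.7, -0.2]
width: 0.0006
[0.48244734 0.07950631 0.21224126] [-3.14155943e+00  3.93893341e-05  3.11726101e+00] [-0.30149106 -0.66035188 -0.23720825]
yellow [397.6 186.2] 496 [378 180  42  16] depthpt [0.4412 0.1434 0.093 ]
blue [306.6 186.5] 502 [287 180  40  17] depthpt [0.4398 0.0777 0.093 ]
green [213.1 187.4] 605 [193 180  42  19] depthpt [0.438  0.0122 0.1011]
red [120.2 187.8] 728 [ 96 180  49  21] depthpt [ 0.4368 -0.0526  0.1015]
```

View pics/w6.png

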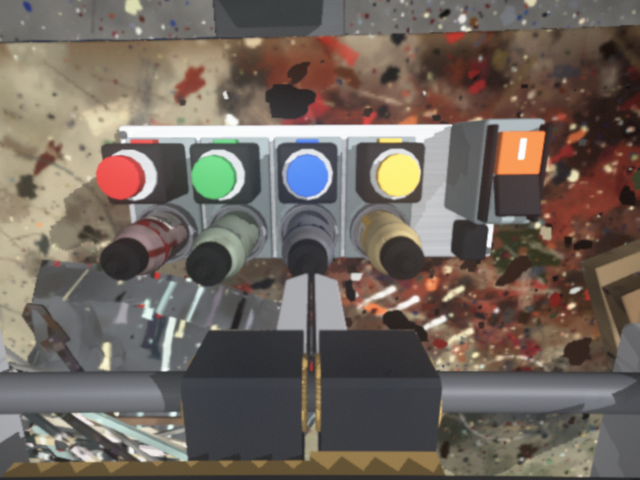

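View pics/cmp.png

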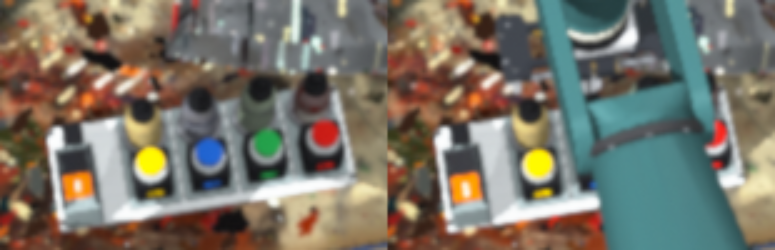

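The yellow key at (398,175) and the blue key at (308,175) both read 93.0 mm, while green and red still read 101. The rocker's orange half is level, and the bottles stand upright in their cups. The gripper is free above everything, so I'll hand in.

```bash
python3 -c "
from h import *
o=robot.get_obs();print(o['time'],o['wrist_force'],abs(o['qvel']).max());print(robot.close_job())"
```

```text
8.1833 [ 0.85564424 -1.15454428  0.42766677] 0.00932622298409713
the job is handed in; nothing more can be done
None
```

The bank is set for green and handed in at 8.2 s. With closed fingertips I pushed the rocker on, pressed yellow fully down, then blue fully down, and backed off clear of everything.

- **Rocker:** it reached its stop. The depth fit taken after the push showed the near half level at 94–96 mm and the far half tilted by about 0.356 rad. I did not refit it at the end, but the last picture shows it unchanged.
- **Keys:** yellow and blue stopped with the fingertips at about 94 mm. In the last wrist image both read 93.0 mm, against 101 mm for green and red, which stayed up. That is a difference of about 8 mm, the full travel. All the depth heights read about 1 mm low.
- **Bottles and bystanders:** the bottles still stand in their cups and the fingers stayed away from them. I did not measure the tape or the pint tin, but the arm never went near them.
- **Force:** the highest I saw was about 27 N at the wrist, while pushing the rocker against its stop.
- **Disagreement:** the top and wrist cameras differed by 4–6 mm on horizontal positions. I mostly used the wrist camera, and the presses confirmed it.

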